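# Trim the LED burn-in supply through its guard

## Task

Take the T-key from its wooden stand, reach through the round guard opening of the grey LED supply and feel the blade gently all the way down into the slot of the sunk brass setting knob. Turn it clockwise until the meter needle stands on the long centre mark, never letting it run past the next tick beyond, leaning no harder than about 15 N on the supply. Then put the key back upright in its stand with its collar resting on the wood, and leave the other things where they are.

Things in the scene. Friction and masses are not known exactly. Their poses are not given: they have to be found in the camera images.
- supply: Grey steel LED test supply, fixed to the bench, 170 (x) x 240 (y) x 100 mm high. Origin: centre of its underside. On top: at (-25, -60) mm a 52 mm square bare steel guard plate with a round hole; at (-20, 60) a 90 mm white-faced meter, rim 9 mm high; near its +x edge vents, two binding posts 24 mm high, a switch.
- guard_opening (a point): Centre of the guard plate's round hole, at the plate's upper face (100 mm above the bench); axes as the supply's. Hole 17 mm in diameter, 2 mm countersink, plate 6 mm thick, the well below is 52 mm square. The setting knob sits straight below on the hole's axis.
- knob_face (a point): Centre of the sunk setting knob's face, 28 mm below guard_opening; axes as the supply's, not the knob's. Brass disc, 24 mm, with one straight slot across, 4.4 mm wide, 8 mm deep. Floats on a spring (1.2 N to start, then 1.5 N/mm), hard down after 2.5 mm. Turns with about 0.04 N m and stays where left.
- slot_floor (a point): Level of the slot's floor on the same axis, 36 mm below guard_opening; axes as the supply's. The slot was never indexed to the spindle: at the start it may lie at any angle, whatever the needle shows; from then on it turns with the needle. Its angle is not measured; the blade must be felt into it (either way round fits).
- needle (a joint): Meter needle (rad): 0 on the long centre mark, which points along the supply's +x; negative to the left (+y side), where it stands at the start, -0.65 to -0.4; one tick of the scale each 0.15 rad. It follows the setting knob 1:1, clockwise seen from above raises it. Stops at -1.2 and 0.9.
- key: T-key, 86 mm tall, 120 g, black plastic cross-handle on a steel shank; loose, upright. Origin: centre of the blade's tip; z up along the shank. Blade 14 (x) x 2.4 (y) mm from z 3 to 15 mm, thinned to 2 mm below that; round shank 13.6 mm in diameter; collar 26 mm in diameter from z 43 to 48 mm; handle 50 (x) x 14 (y) x 24 mm from z 62 to 86 mm, in line with the blade.
- holder: Light wooden stand block 65 x 65 x 50 mm, fixed to the bench, left or right of the supply. Origin: centre of its underside.
- holder_hole (a point): Centre of the mouth of the stand's vertical through hole, on its upper face (50 mm above the bench), hole 18 mm in diameter with a 1 mm countersink. The key hangs in it on its collar, blade tip 7 mm above the bench.
- jar: Bystander: glass jar with steel lid, 60 mm across, 75 mm high, on the other side of the supply. Origin: centre of its underside.
- glue: Bystander: white glue bottle, 48 mm across, 120 mm high. Origin: centre of its underside.
- tape: Bystander: paper tape roll lying flat, 90 mm across, 24 mm high. Origin: centre of its underside.
- star: Bystander: white hollow star-shaped sign rim, 124 mm across, 45 mm high. Origin: centre of its underside.
- driver: Bystander: screwdriver lying to the right of the supply, about 200 mm long. Origin: centre of its underside.
There are look-alikes about, which are no part of the job. There is more than one size of the holder; the one meant has the size given above. There is more than one size of the key; the job needs the smaller.

How it is judged:
By the outcome, as a careful person would: the job done as asked, in the order asked, and still so for the second after the job is handed in, with the robot touching nothing.
It also fails if it takes over 72 s, if anything falls off the work surface, if the arm or the gripper's body presses on something with over 40 N, if the wrist force passes 120 N, or if a joint passes its speed limit or range.

## Robot

A 6-joint arm with a two-finger parallel gripper is mounted at the origin on the work surface. World frame = base frame: x ahead of the robot, y to its left, z up, the work surface at z = 0. Lengths are in m, angles in rad, forces in N, time in s.
With the tool pointing down it reaches from about 0.35 to 1 m from the base axis. Payload 7.1 kg.
Tool frame: the origin (TCP) lies at the very end of the fingers, on their centre line; the grasp point (between the pads) lies 19 mm behind it; z points along the fingers, y is the line along which they close (so a half turn about z gives the same grasp; the last joint's range is limited). The gripper opens to 85 mm and grips with 20 to 120 N. Pads are 22 mm wide; open, the fingers measure 114 mm over their backs; the gripper's body (76 mm by 85 mm) begins 54 mm behind the grasp point. The pads swing forward as they close: fully open they stand 13 mm farther back than shut.
Start: joints at [1.166, 0.423, 1.63, -0, 1.089, -0.019], TCP at [0.235, 0.579, 0.231] pointing down, gripper open.
Joint ranges: [-3, 3], [-0.9, 2.11], [0.09, 2.58], [-1.31, 4.45], [0.11, 2.69], [-2.54, 2.54]. Speed limits (rad/s): [2.39, 2.39, 3.01, 3.14, 3.14, 3.14].

## Interface

Orientations are given as a rotation vector (axis times angle).
In Python, from station import env gives the robot as it stands. The module is installed in compiled form; this text tells all that it offers.
- The arm moves only by the tool play_rows, never from a script. Its argument "plan" is a list of rows, each a list of 3 entries, a list of its own where there are three numbers: the opening in per cent of the stroke, from 0 (shut) to 100 (fully open), then the shift along the tool's x, y, z normalised to -1 to 1, where 1 is 0.3 m, then the turn, a rotation vector about the tool's x, y, z normalised to -1 to 1, where 1 is 60 degrees. A call has 1 to 12 rows; each row is the pose to reach, as a shift and turn from the pose commanded when the call began, along the tool's axes at that moment; what a row does not reach only later rows make up. A row lasts 1/10 s, in which the tool goes at most 50 mm and 8.59 degrees, less where a joint would pass 70% of its speed; a pose out of reach is approached as far as the arm can. A call with a number of a shift or a turn outside -1 to 1 is refused whole. A call with a gripper value outside its range is refused whole. The fingers move at their own pace and stop on an object; "newtons" is the grip in N (left out, the last holds). Time passes only in rows, so rows that repeat a pose let the fingers close. It gives the time, the measured TCP pose, the force, the opening and the grip force at its end, in the units of the state.
- env.get_obs(): the state, without advancing time (a new reading comes with each control period).
- env.snapshot(name): name is "side" or "top" or "wrist"; returns a dict with "pixels" (384x512x3 uint8, blue, green, red), "K" (3x3 intrinsics, pixels), "position" and "rotation" of the camera in the world. Camera axes: x right, y down, z forward; pixel columns grow to the right and rows downward; lengths in m; the calibration is good to about 2 mm. A picture is of the moment at which its call begins. There is no depth.
- env.job_done(): hands the job in; it is judged then, once.
The state is a dict: "time": time; "q": joint angles; "qd": joint speeds; "joint_efforts": joint torques, N m; "tcp_pos": TCP position; "ee_rot": TCP orientation; "force": force on the tool from outside, world axes, zero at the start; "wrist_torque": the same for the moment, N m; "opening": finger opening in m; "finger_force": force on a finger pad.
Only numpy, scipy, OpenCV 4.12 (cv2) and the standard library are available. Lean on these libraries where they do the work, as an engineer would, in place of code of your own. Each camera call takes 0.05 s, during which the arm holds its last target. There are 200 camera calls.

## Working session

There is one attempt and no reset: what is moved stays moved. The work goes in short steps, Python scripts to look and compute and a tool call to move; the robot and the scene stay as the last step left them, time stands still between calls to the robot, and variables do not carry over. Pictures are saved under pics/ and viewed, at most 10 in all, crops included, and the job is handed in when it is done.

Besides the shell and the picture viewer there is one more tool, called after "Call:" by a JSON object that holds its "fn" and its "kwargs". play_rows: Moves the arm, as the interface text tells. Scaled input: -1 to 1 covers 0.3 m each way for a shift and 60 degrees each way for a turn. Its arguments: {"type":"object","properties":{"plan":{"type":"array"},"newtons":{"type":"number"}},"required":["plan"]}

```bash
mkdir -p pics; python3 - <<'E'
from station import env
import cv2,json,numpy as np
o=env.get_obs();print({k:np.round(v,3).tolist() for k,v in o.items()})
ims=[]
for n in("top","side"):
    s=env.snapshot(n);cv2.imwrite(f"pics/{n}0.png",s["pixels"]);print(n,s["K"].tolist(),s["position"],np.round(s["rotation"],4).tolist())
E
```

```text
{'time': 0.0, 'q': [1.166, 0.424, 1.631, -0.0, 1.089, -0.019], 'qd': [-0.001, 0.0, 0.0, -0.001, -0.001, -0.001], 'joint_efforts': [0.002, -55.738, -28.175, 0.0, 0.007, -0.0], 'tcp_pos': [0.235, 0.579, 0.231], 'ee_rot': [-0.602, -3.083, 0.002], 'force': [0.368, -0.073, -1.056], 'wrist_torque': [-0.026, -0.007, 0.032], 'finger_force': 0.0, 'opening': 0.086}
top [[453.38188074589976, 0.0, 253.79312936051815], [0.0, 453.38188074589976, 189.77026926744426], [0.0, 0.0, 1.0]] [0.30657566 0.03550559 1.24657179] [-2.1057, 2.1487, -0.155]
side [[438.28932831260414, 0.0, 250.5947801407837], [0.0, 438.28932831260414, 189.04568179894466], [0.0, 0.0, 1.0]] [0.29785831 1.13204    0.74973197] [-0.2341, 2.6564, -1.5009]
```

View pics/top0.png

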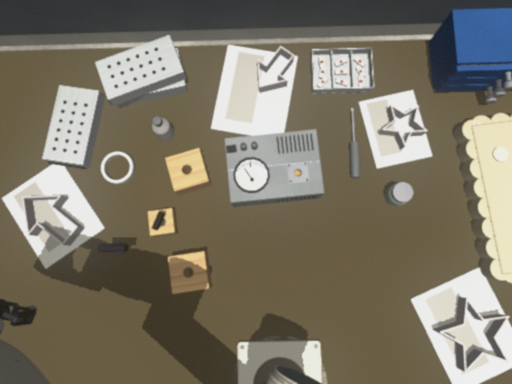

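View pics/side0.png

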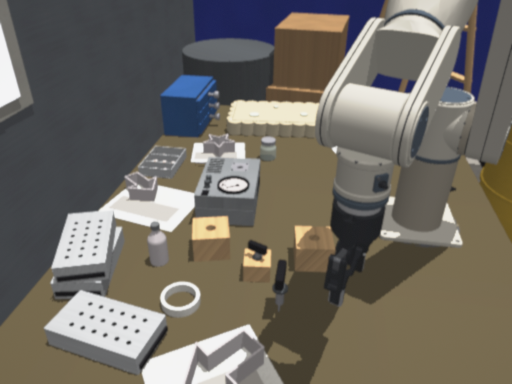

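The top view shows the supply at about (274,167), with guard hole (298,173) and meter (251,175). The small stand holding the smaller key is at (161,221), and the larger look-alike key is at (113,247). Next I'll compute positions by ray and view an enlarged crop.

```bash
cat > h.py <<'E'
from station import env
import cv2,numpy as np
from scipy.spatial.transform import Rotation as R
def ray(s,uv,z):
    M=np.asarray(s["rotation"],float);M=M if M.shape==(3,3) else R.from_rotvec(M).as_matrix()
    d=M@np.linalg.solve(s["K"],[uv[0],uv[1],1.]);p=np.asarray(s["position"])
    return p+d*(z-p[2])/d[2]
def proj(s,P):
    M=np.asarray(s["rotation"],float);M=M if M.shape==(3,3) else R.from_rotvec(M).as_matrix()
    c=s["K"]@(M.T@(np.asarray(P)-s["position"]));return c[:2]/c[2]
def togo(P,yaw_axis=None):
    """shift in tool axes, normalised, to bring TCP to P"""
    o=env.get_obs();return R.from_rotvec(o["ee_rot"]).as_matrix().T@(np.asarray(P)-o["tcp_pos"])/0.3
E
python3 - <<'E'
from h import *
s=env.snapshot("top");im=s["pixels"]
for n,uv,z in(("guard",(298,173),.1),("meter",(251,175),.109),("handle",(159,219.5),.129),("standtop",(161.5,222),.05),("h1",(154,228),.129),("h2",(164,211),.129)):
    print(n,ray(s,uv,z).round(4))
a=cv2.resize(im[120:212,216:332],None,fx=5,fy=5,interpolation=cv2.INTER_CUBIC)
b=cv2.resize(im[195:255,95:190],None,fx=5,fy=5,interpolation=cv2.INTER_CUBIC)[:, :]
c=np.zeros((600,800,3),np.uint8);c=np.zeros((460+100,580+0,3),np.uint8);c[:460,:580]=a
cv2.imwrite("pics/c1.png",a);cv2.imwrite("pics/c2.png",b)
E
```

```text
guard [ 0.5378 -0.0595  0.1   ]
meter [0.5335 0.0614 0.109 ]
handle [0.4221 0.2914 0.129 ]
standtop [0.4235 0.3027 0.05  ]
h1 [0.4012 0.3035 0.129 ]
h2 [0.4431 0.2792 0.129 ]
```

View pics/c1.png

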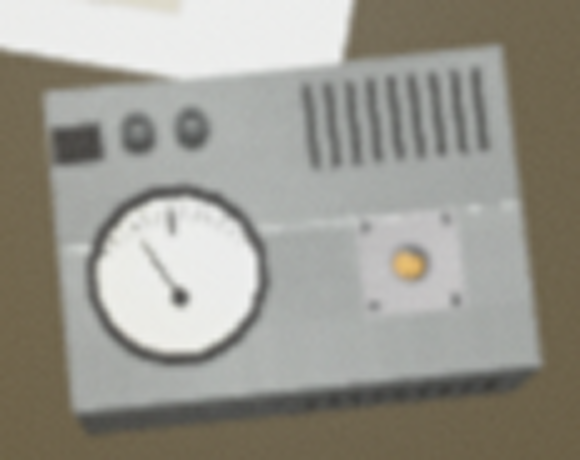

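View pics/c2.png

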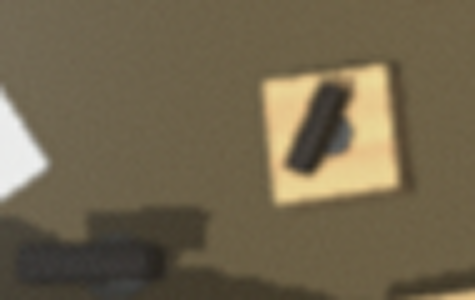

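The crops show the needle left of centre, the guard hole at crop (409,263), and the key handle in the small stand running from (335,95) to (300,160). The handle angle is about -30° in the world frame.

```bash
python3 - <<'E'
from h import *
print(togo([.40,.315,.23]).round(4))
E
```

```text
[-0.8403 -0.6074  0.0032]
```

Call:
{"fn": "play_rows", "kwargs": {"plan": [[100,[-0.12,-0.087,0],[0,0,0.03]],[100,[-0.24,-0.174,0],[0,0,0.06]],[100,[-0.36,-0.26,0],[0,0,0.09]],[100,[-0.48,-0.347,0],[0,0,0.12]],[100,[-0.6,-0.434,0],[0,0,0.13]],[100,[-0.72,-0.52,0],[0,0,0.13]],[100,[-0.84,-0.607,0.003],[0,0,0.13]],[100,[-0.84,-0.607,0.003],[0,0,0.13]],[100,[-0.84,-0.607,0.003],[0,0,0.13]],[100,[-0.84,-0.607,0.003],[0,0,0.13]]]}}

```text
time: 1.15
tcp_pos: [0.3998, 0.3161, 0.2304]
ee_rot: [-0.81, -3.035, -0.0]
force: [-0.1, 1.1, 1.0]
opening: 0.0858
finger_force: 0.0
```

```bash
python3 - <<'E'
from h import *
s=env.snapshot("wrist");cv2.imwrite("pics/w1.png",s["pixels"])
o=env.get_obs();print(o["time"],o["tcp_pos"],o["ee_rot"],o["force"],s["position"],s["rotation"],s["K"][0])
print(proj(s,[.425,.3,.093]),proj(s,[.425,.3,.05]))
E
```

```text
1.2 [0.3995843  0.3164129  0.23037752] [-8.08690529e-01 -3.03553528e+00 -2.15939307e-04] [-0.31489836  1.05193894  0.97202517] [0.3258083  0.35766265 0.37389709] [2.46363373 1.4250108  0.23778724] [268.00570904   0.         255.00534659]
[254.49822742 201.0578379 ] [254.55289182 188.35469149]
```

View pics/w1.png

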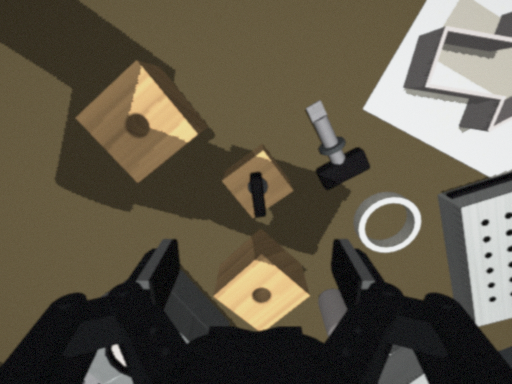

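The wrist view shows the key handle as a dark bar from (256,173) to (260,216). The stand's top corners are near (263,147), (293,188), (250,218) and (222,182). The larger key lies on the bench at (335,150).

```bash
python3 - <<'E'
from h import *
s=env.snapshot("wrist");im=s["pixels"]
x0,y0=225,155
g=cv2.resize(im[y0:225,x0:290],None,fx=4,fy=4,interpolation=cv2.INTER_CUBIC)
m=(g.max(2)<45).astype(np.uint8)
n,l,st,ce=cv2.connectedComponentsWithStats(m)
print(st[1:][st[1:,4]>200],ce[1:][st[1:,4]>200])
k=1+np.argmax([ -np.hypot(c[0]-33*4,c[1]-40*4) if t[4]>800 else -1e9 for c,t in zip(ce[1:],st[1:])])
r=cv2.minAreaRect(np.argwhere(l==k)[:,::-1].astype(np.float32));
c=cv2.boxPoints(r)/4+[x0,y0];print(c)
ys,xs=np.nonzero(l==k); f=lambda a:np.array([xs[(ys>=a)&(ys<a+8)].min(),xs[(ys>=a)&(ys<a+8)].max()])/4+x0
P=[]
for a in range(ys.min()+4,ys.max(),12):
    q=f(a);v=(a+4)/4+y0;print(v,q,ray(s,(q.mean(),v),.093).round(4))
e=ray(s,(np.mean(f(ys.min()+4)),ys.min()/4+y0),.093);print("far end",e)
print("stand",[ray(s,p,.05).round(4) for p in((263,147),(293,188),(250,218),(222,182))],ray(s,(257,184),.05))
E
```

```text
[[  98   71   64  179 7799]] [[130.69188357 156.9970509 ]]
[[247.69797134 174.08716202]
 [261.40878296 171.92229843]
 [268.31081009 215.63513565]
 [254.59999847 217.79999924]]
174.75 [250.75 260.5 ] [0.3986 0.3168 0.093 ]
177.75 [250.5  261.25] [0.4017 0.3154 0.093 ]
180.75 [250.25 262.5 ] [0.405  0.3141 0.093 ]
183.75 [249.5 263. ] [0.4079 0.3123 0.093 ]
186.75 [249.75 263.75] [0.4112 0.311  0.093 ]
189.75 [250.25 263.75] [0.4144 0.3095 0.093 ]
192.75 [251. 264.] [0.4178 0.3082 0.093 ]
195.75 [252.5 263. ] [0.4211 0.3067 0.093 ]
198.75 [253.   263.25] [0.4244 0.3052 0.093 ]
201.75 [253.25 263.75] [0.4278 0.3038 0.093 ]
204.75 [253.75 264.  ] [0.4312 0.3024 0.093 ]
207.75 [254.   264.25] [0.4346 0.3008 0.093 ]
210.75 [254.75 265.  ] [0.4383 0.2997 0.093 ]
213.75 [255.   265.25] [0.4417 0.2981 0.093 ]
216.75 [255.5  264.25] [0.4448 0.2959 0.093 ]
far end [0.39659276 0.31794852 0.093     ]
stand [array([0.3836, 0.3358, 0.05  ]), array([0.4489, 0.3433, 0.05  ]), array([0.4582, 0.2741, 0.05  ]), array([0.3968, 0.2687, 0.05  ])] [0.42127862 0.30593779 0.05      ]
```

```bash
python3 - <<'E'
from h import *
print(togo([.422,.306,.12]).round(4),togo([.422,.306,.064]).round(4))
E
```

```text
[-0.0825  0.0068  0.3679] [-0.0825  0.0067  0.5546]
```

Call:
{"fn": "play_rows", "kwargs": {"newtons": 50, "plan": [[70,[-0.08,0.007,0.1],[0,0,-0.1]],[70,[-0.082,0.007,0.22],[0,0,-0.1]],[70,[-0.082,0.007,0.34],[0,0,-0.1]],[70,[-0.082,0.007,0.42],[0,0,-0.1]],[70,[-0.082,0.007,0.48],[0,0,-0.1]],[70,[-0.082,0.007,0.53],[0,0,-0.1]],[70,[-0.082,0.007,0.555],[0,0,-0.1]],[70,[-0.082,0.007,0.555],[0,0,-0.1]]]}}

```text
time: 2.05
tcp_pos: [0.4216, 0.3055, 0.063]
ee_rot: [-0.648, -3.073, 0.002]
force: [-0.7, 0.6, 0.0]
opening: 0.0596
finger_force: 0.0
```

Call:
{"fn": "play_rows", "kwargs": {"newtons": 50, "plan": [[40,[0,0,0],[0,0,0]],[25,[0,0,0],[0,0,0]],[10,[0,0,0],[0,0,0]],[0,[0,0,0],[0,0,0]],[0,[0,0,0],[0,0,0]],[0,[0,0,0],[0,0,0]],[0,[0,0,0],[0,0,0]],[0,[0,0,0],[0,0,0]]]}}

```text
time: 2.85
tcp_pos: [0.4229, 0.3054, 0.0647]
ee_rot: [0.651, 3.073, 0.002]
force: [-0.7, 1.0, 6.8]
opening: 0.0131
finger_force: 50.3
```

```bash
python3 - <<'E'
from h import *
s=env.snapshot("wrist");cv2.imwrite("pics/w2.png",s["pixels"])
o=env.get_obs();print({k:np.round(v,4).tolist() for k,v in o.items()})
E
```

```text
{'time': 2.9, 'q': [0.6025, 0.5339, 1.9512, 0.0002, 0.6552, -0.5511], 'qd': [0.0006, 0.0003, -0.0014, -0.0009, 0.0004, -0.0001], 'joint_efforts': [-0.5102, -47.7405, -15.9044, -0.1647, -0.3015, -0.0044], 'tcp_pos': [0.4229, 0.3054, 0.0647], 'ee_rot': [0.6506, 3.0726, 0.0016], 'force': [-1.4277, -1.0166, 6.6058], 'wrist_torque': [0.0044, 0.2736, -0.0296], 'finger_force': 50.2749, 'opening': 0.0135}
```

View pics/w2.png

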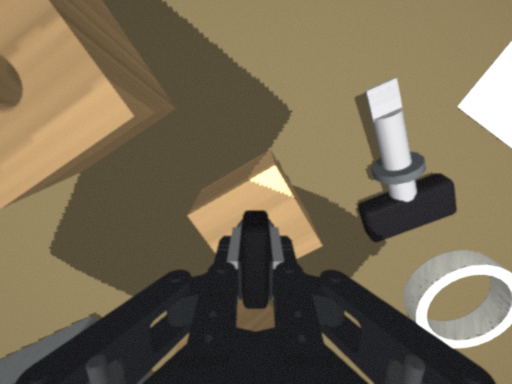

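The key is gripped (opening 13.5 mm, 50 N). Its top shows from (255,212) to (255,305), with the stand behind it. Lifting straight up.

Call:
{"fn": "play_rows", "kwargs": {"plan": [[0,[0,0,-0.03],[0,0,0]],[0,[0,0,-0.1],[0,0,0]],[0,[0,0,-0.2],[0,0,0]],[0,[0,0,-0.3],[0,0,0]],[0,[0,0,-0.42],[0,0,0]],[0,[0,0,-0.52],[0,0,0]],[0,[0,0,-0.52],[0,0,0]]]}}

```text
time: 3.6
tcp_pos: [0.4245, 0.3064, 0.2245]
ee_rot: [0.65, 3.068, 0.009]
force: [0.6, 0.9, -1.4]
opening: 0.0134
finger_force: 49.4
```

```bash
python3 - <<'E'
from h import *
o=env.get_obs();print({k:np.round(v,4).tolist() for k,v in o.items() if k!='joint_efforts'})
M=R.from_rotvec(o["ee_rot"]).as_matrix();print(M.round(4))
s=env.snapshot("wrist");im=s["pixels"]
# stand top centre again now (hole visible?) and handle far edge
col=im[150:330,250:261].max(2).mean(1);print(np.round(col[30:180:3]))
for r in(208,210,212,214,216,218):print(r,M.T@(ray(s,(255,r),o["tcp_pos"][2]+.0283)-o["tcp_pos"]))
print(togo([.535,-.06,.22]))
# hover so that guard sits ahead: tcp 70mm along +tool x
print(togo(np.array([.535,-.06,.22])+.075*M[:,0]))
E
```

```text
{'time': 3.6, 'q': [0.6024, 0.28, 1.864, -0.0001, 0.9897, -0.551], 'qd': [0.0019, 0.0554, 0.0556, 0.0026, -0.0599, -0.003], 'tcp_pos': [0.4245, 0.3064, 0.2245], 'ee_rot': [0.6496, 3.068, 0.009], 'force': [0.6488, 0.856, -1.4083], 'wrist_torque': [0.0578, 0.0108, -0.0077], 'finger_force': 49.4034, 'opening': 0.0134}
[[-0.9142  0.4053  0.0066]
 [ 0.4053  0.9142  0.0045]
 [-0.0042  0.0068 -1.    ]]
[145. 145. 148. 149. 132.  88.  59.  59.  65.  58.  34.  11.  13.  13.
  10.  12.  16.  17.  21.  21.  21.  21.  20.  21.  21.  20.  20.  20.
  19.  19.  21.  18.  21.  19.  20.  21.  19.  19.  18.  19.  17.  15.
  17. 191. 172. 118. 103. 103. 111. 119.]
208 [ 0.03441008 -0.00072626 -0.02845156]
210 [ 0.03338825 -0.00072666 -0.02844724]
212 [ 0.03236093 -0.00072707 -0.02844289]
214 [ 0.03132807 -0.00072748 -0.02843852]
216 [ 0.03028963 -0.00072789 -0.02843412]
218 [ 0.02924555 -0.0007283  -0.0284297 ]
[-0.83383984 -0.96349116  0.00584491]
[-0.58384021 -0.96350625  0.00627477]
```

```bash
python3 - <<'E'
from h import *
o=env.get_obs();M=R.from_rotvec(o["ee_rot"]).as_matrix()
s=env.snapshot("wrist")
g=s["pixels"][200:320,252:259].max(2).mean(1);print(np.round(g).astype(int).tolist())
top=o["tcp_pos"][2]+.0283
for r in(226,227,228,305,306,307):print(r,(M.T@(ray(s,(255,r),top)-o["tcp_pos"])).round(4))
print(o["tcp_pos"],o["ee_rot"],togo(np.array([.537,-.06,.224])-.1*M[:,0]))
E
```

```text
[58, 58, 59, 59, 61, 64, 60, 59, 58, 53, 33, 13, 11, 10, 13, 15, 10, 13, 13, 10, 10, 8, 14, 12, 11, 12, 11, 14, 16, 18, 18, 17, 19, 21, 17, 22, 21, 20, 22, 21, 20, 22, 22, 24, 20, 21, 19, 20, 21, 21, 20, 18, 21, 19, 19, 18, 21, 18, 20, 22, 19, 21, 19, 21, 16, 18, 20, 18, 19, 18, 20, 19, 17, 18, 20, 18, 21, 19, 16, 18, 18, 18, 20, 19, 19, 19, 17, 17, 18, 19, 19, 18, 16, 16, 18, 18, 16, 19, 17, 19, 18, 18, 20, 19, 13, 17, 18, 41, 119, 204, 229, 232, 230, 220, 198, 171, 142, 118, 106, 103]
226 [ 0.025  -0.0007 -0.0284]
227 [ 0.0245 -0.0007 -0.0284]
228 [ 0.024  -0.0007 -0.0284]
305 [-0.0223 -0.0008 -0.0282]
306 [-0.023  -0.0008 -0.0282]
307 [-0.0236 -0.0008 -0.0282]
[0.42347318 0.30562827 0.22227545] [0.65013954 3.07022046 0.00529726] [-1.17535721 -0.9575133  -0.01249138]
```

Call:
{"fn": "play_rows", "kwargs": {"plan": [[0,[-0.08,-0.065,-0.01],[0,0,0]],[0,[-0.2,-0.163,-0.01],[0,0,0]],[0,[-0.32,-0.26,-0.01],[0,0,0]],[0,[-0.44,-0.36,-0.01],[0,0,0]],[0,[-0.56,-0.456,-0.01],[0,0,0]],[0,[-0.68,-0.554,-0.01],[0,0,0]],[0,[-0.8,-0.65,-0.01],[0,0,0]],[0,[-0.9,-0.74,-0.01],[0,0,0]],[0,[-1,-0.83,-0.01],[0,0,0]],[0,[-1,-0.955,-0.01],[0,0,0]],[0,[-1,-0.955,-0.01],[0,0,0]],[0,[-1,-0.955,-0.01],[0,0,0]]]}}

```text
time: 4.9
tcp_pos: [0.5794, -0.0789, 0.2212]
ee_rot: [-0.653, -3.07, -0.0]
force: [0.2, 0.4, -1.0]
opening: 0.0131
finger_force: 49.4
```

```bash
python3 - <<'E'
from h import *
s=env.snapshot("wrist");cv2.imwrite("pics/w3.png",s["pixels"])
o=env.get_obs();print(o["time"],o["tcp_pos"],o["ee_rot"],o["q"],o["force"],proj(s,[.537,-.06,.1]))
E
```

```text
4.95 [ 0.57984177 -0.07808996  0.22161259] [-6.51115665e-01 -3.07087078e+00 -3.04900057e-04] [-1.54378399e-01  3.77437968e-01  1.72666489e+00  3.80021209e-04
  1.03992838e+00 -1.30749688e+00] [ 0.71500386  0.92050535 -1.37757066] [255.79588124 135.6267306 ]
```

View pics/w3.png

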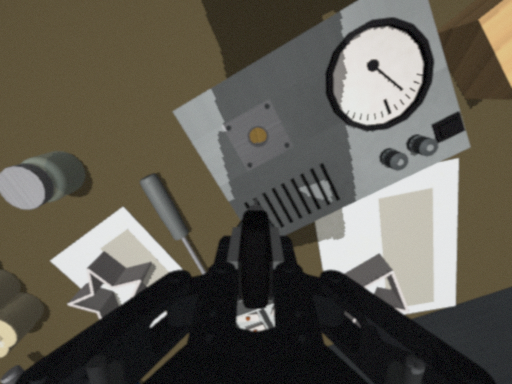

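The wrist view shows the guard hole at (258,135) with brass visible inside, the meter centre at (374,66), and the needle tip at about (401,89), left of the long mark at (387,106).

```bash
python3 - <<'E'
from h import *
s=env.snapshot("wrist");im=s["pixels"]
x0,y0,F=215,90,6
g=cv2.resize(im[y0:180,x0:300],None,fx=F,fy=F,interpolation=cv2.INTER_CUBIC)
gr=cv2.cvtColor(g,cv2.COLOR_BGR2GRAY);hs=cv2.cvtColor(g,cv2.COLOR_BGR2HSV)
c=cv2.HoughCircles(cv2.GaussianBlur(gr,(9,9),2),cv2.HOUGH_GRADIENT,1,100,param1=60,param2=15,minRadius=30,maxRadius=75)
print("hough",[(a[:2]/F+[x0,y0],a[2]/F) for a in c[0][:3]] if c is not None else None)
b=(hs[...,1]>90).astype(np.uint8);n,l,st,ce=cv2.connectedComponentsWithStats(b)
for i in range(1,n):
    if st[i,4]>500: print("sat",st[i]/F,ce[i]/F+[x0,y0])
row=gr[int((135-y0)*F)-6:int((135-y0)*F)+6].mean(0);print("row",x0,np.round(row[150:380:6]).astype(int).tolist())
col=gr[:,int((258-x0)*F)-6:int((258-x0)*F)+6].mean(1);print("col",np.round(col[150:400:6]).astype(int).tolist())
t=env.snapshot("top");T=t["pixels"]
x1,y1=285,160;g=cv2.resize(T[y1:187,x1:312],None,fx=10,fy=10,interpolation=cv2.INTER_CUBIC)
cv2.imwrite("pics/t2.png",cv2.resize(T[120:212,216:332],None,fx=5,fy=5,interpolation=cv2.INTER_CUBIC))
for uv in((258,135),(259,136)):print(ray(s,uv,.1))
T0=cv2.imread("pics/top0.png");h0=cv2.cvtColor(T0,cv2.COLOR_BGR2HSV)[160:187,285:312]
w=(h0[...,1]>80);yy,xx=np.nonzero(w);print("top brass",xx.mean()+285,yy.mean()+160,ray(t,(xx.mean()+285,yy.mean()+160),.1),ray(t,(xx.mean()+285,yy.mean()+160),.072),ray(t,(409/5+216-.4,263/5+120-.4),.1))
E
```

```text
hough None
sat [  33.83333333   37.33333333   16.83333333   15.5        1228.        ] [257.03243757 135.17189197]
row 215 [107, 106, 106, 106, 108, 108, 101, 90, 85, 94, 102, 103, 104, 104, 104, 99, 101, 106, 108, 107, 104, 105, 106, 105, 102, 96, 86, 86, 98, 104, 105, 105, 104, 103, 104, 103, 102, 104, 102]
col [105, 106, 103, 105, 106, 105, 104, 104, 106, 106, 99, 87, 89, 100, 106, 109, 109, 108, 107, 107, 108, 108, 108, 108, 107, 105, 106, 99, 86, 77, 77, 84, 94, 102, 105, 106, 106, 104, 104, 104, 103, 106]
[ 0.53791586 -0.05708282  0.1       ]
[ 0.53920891 -0.05657729  0.1       ]
top brass 297.40909090909093 172.54545454545453 [ 0.53902665 -0.05798041  0.1       ] [ 0.54470325 -0.0602634   0.072     ] [ 0.53993409 -0.05798809  0.1       ]
```

```bash
python3 - <<'E'
from h import *
print(togo([.539,-.057,.19]),ray(env.snapshot("wrist"),(257.1,135.2),.1))
E
```

```text
[0.15359269 0.00621245 0.10770928] [ 0.5385335 -0.0573709  0.1      ]
```

Call:
{"fn": "play_rows", "kwargs": {"plan": [[0,[0.07,0.003,0.01],[0,0,-0.12]],[0,[0.13,0.006,0.05],[0,0,-0.24]],[0,[0.153,0.006,0.1],[0,0,-0.36]],[0,[0.153,0.006,0.1],[0,0,-0.48]],[0,[0.153,0.006,0.1],[0,0,-0.6]],[0,[0.153,0.006,0.1],[0,0,-0.72]],[0,[0.153,0.006,0.1],[0,0,-0.83]],[0,[0.153,0.006,0.1],[0,0,-0.83]],[0,[0.153,0.006,0.1],[0,0,-0.83]],[0,[0.153,0.006,0.1],[0,0,-0.83]]]}}

```text
time: 6.1
tcp_pos: [0.5395, -0.0578, 0.193]
ee_rot: [-0.701, 3.062, -0.0]
force: [0.9, 0.4, -1.3]
opening: 0.013
finger_force: 49.3
```

```bash
python3 - <<'E'
from h import *
o=env.get_obs();print(o["time"],o["tcp_pos"],o["ee_rot"],o["q"],o["force"],o["wrist_torque"])
print(togo([.539,-.057,.19]))
E
```

```text
6.1 [ 0.53948598 -0.05776497  0.19295056] [-7.01454109e-01  3.06221732e+00 -2.23810290e-05] [-1.28606669e-01  3.53168537e-01  1.84329618e+00  1.01496362e-05
  9.45064532e-01 -2.14977383e+00] [ 0.87795057  0.36857765 -1.33868699] [0.01323232 0.02532303 0.01916114]
[0.00034901 0.00300105 0.0098351 ]
```

Call:
{"fn": "play_rows", "kwargs": {"plan": [[0,[0,0.002,0.04],[0,0,0]],[0,[0,0.002,0.08],[0,0,0]],[0,[0,0.002,0.11],[0,0,0]],[0,[0,0.002,0.117],[0,0,0]],[0,[0,0.002,0.122],[0,0,0]],[0,[0,0.002,0.127],[0,0,0]],[0,[0,0.002,0.127],[0,0,0]]]}}

```text
time: 6.8
tcp_pos: [0.5392, -0.0577, 0.1548]
ee_rot: [0.704, -3.062, 0.0]
force: [0.4, -1.1, -1.4]
opening: 0.0134
finger_force: 49.3
```

Call:
{"fn": "play_rows", "kwargs": {"plan": [[0,[0,0,0.006],[0,0,0]],[0,[0,0,0.012],[0,0,0]],[0,[0,0,0.018],[0,0,0]],[0,[0,0,0.018],[0,0,0]]]}}

```text
time: 7.2
tcp_pos: [0.5391, -0.0577, 0.1492]
ee_rot: [0.704, -3.062, -0.0]
force: [-1.3, -0.0, -1.6]
opening: 0.0136
finger_force: 49.3
```

Call:
{"fn": "play_rows", "kwargs": {"plan": [[0,[0,0,0.008],[0,0,0]],[0,[0,0,0.016],[0,0,0]],[0,[0,0,0.022],[0,0,0]],[0,[0,0,0.022],[0,0,0]]]}}

```text
time: 7.6
tcp_pos: [0.539, -0.0576, 0.1425]
ee_rot: [0.704, -3.061, -0.0]
force: [-0.4, -0.6, -1.5]
opening: 0.0132
finger_force: 49.3
```

Call:
{"fn": "play_rows", "kwargs": {"plan": [[0,[0,0,0.006],[0,0,0]],[0,[0,0,0.012],[0,0,0]],[0,[0,0,0.018],[0,0,0]],[0,[0,0,0.018],[0,0,0]]]}}

```text
time: 8.0
tcp_pos: [0.5392, -0.0577, 0.1372]
ee_rot: [0.704, -3.062, 0.0]
force: [-0.1, -1.8, -2.5]
opening: 0.0129
finger_force: 49.2
```

Call:
{"fn": "play_rows", "kwargs": {"plan": [[0,[0,0,0.007],[0,0,0]],[0,[0,0,0.014],[0,0,0]],[0,[0,0,0.02],[0,0,0]],[0,[0,0,0.02],[0,0,0]]]}}

```text
time: 8.4
tcp_pos: [0.5391, -0.0577, 0.1311]
ee_rot: [0.704, -3.062, 0.0]
force: [0.4, -1.7, -1.4]
opening: 0.0132
finger_force: 49.1
```

Call:
{"fn": "play_rows", "kwargs": {"plan": [[0,[0,0,0.004],[0,0,0]],[0,[0,0,0.007],[0,0,0]],[0,[0,0,0.007],[0,0,0]]]}}

```text
time: 8.7
tcp_pos: [0.5392, -0.0577, 0.1293]
ee_rot: [-0.704, 3.062, -0.0]
force: [-1.0, -1.9, 0.4]
opening: 0.0135
finger_force: 49.6
```

Call:
{"fn": "play_rows", "kwargs": {"plan": [[0,[0,0,0.003],[0,0,0.06]],[0,[0,0,0.003],[0,0,0.12]],[0,[0,0,0.003],[0,0,0.17]],[0,[0,0,0.003],[0,0,0.17]]]}}

```text
time: 9.1
tcp_pos: [0.5389, -0.0574, 0.1285]
ee_rot: [0.428, -3.112, -0.001]
force: [-2.2, -1.3, 2.8]
opening: 0.0133
finger_force: 49.8
```

Call:
{"fn": "play_rows", "kwargs": {"plan": [[0,[0,0,0],[0,0,0.06]],[0,[0,0,0],[0,0,0.12]],[0,[0,0,0],[0,0,0.17]],[0,[0,0,0],[0,0,0.17]]]}}

```text
time: 9.5
tcp_pos: [0.539, -0.0573, 0.1285]
ee_rot: [0.152, -3.138, -0.001]
force: [-1.4, 0.7, 2.5]
opening: 0.0131
finger_force: 49.7
```

```bash
python3 - <<'E'
from h import *
o=env.get_obs();print(o["time"],o["tcp_pos"],o["force"],o["wrist_torque"],o["q"][5])
E
```

```text
9.5 [ 0.53903955 -0.05732664  0.12846792] [-1.43756629  0.72362526  2.45739769] [ 0.14307984  0.35695961 -0.06116786] -1.7959651911411822
```

```bash
cat >> h.py <<'E'
def needle(im,F=5):
    """needle angle (rad) vs centre mark from the top camera crop; also a debug crop"""
    g=cv2.resize(im[120:212,216:332],None,fx=F,fy=F,interpolation=cv2.INTER_CUBIC)
    gr=cv2.cvtColor(g,cv2.COLOR_BGR2GRAY).astype(float)
    p=np.array([180.,297.]);out=[]
    th=np.deg2rad(np.arange(-80,81,.5))
    def prof(r0,r1):
        r=np.arange(r0,r1,1.)[:,None];x=(p[0]+r*np.sin(th)).astype(np.float32);y=(p[1]-r*np.cos(th)).astype(np.float32)
        return 255-cv2.remap(gr.astype(np.float32),x,y,cv2.INTER_LINEAR).mean(0)
    def peak(v):
        v=v-np.median(v);i=np.argmax(v);s=slice(max(i-14,0),i+15);w=np.clip(v[s]-.4*v[i],0,None);return (w*th[s]).sum()/w.sum(),v[i]
    return peak(prof(22,48)),peak(prof(64,74)),g
E
python3 - <<'E'
from h import *
for im in(cv2.imread("pics/top0.png"),env.snapshot("top")["pixels"]):
    n,m,g=needle(im);print(n,m,n[0]-m[0])
cv2.imwrite("pics/t3.png",g)
E
```

```text
(np.float64(-0.6125449761003939), np.float32(55.61486)) (np.float64(-0.11847904329818648), np.float32(63.640045)) -0.49406593280220745
(np.float64(-0.6121103137612641), np.float32(56.765137)) (np.float64(1.1788989691137222), np.float32(81.93012)) -1.7910092828749864
```

View pics/t3.png

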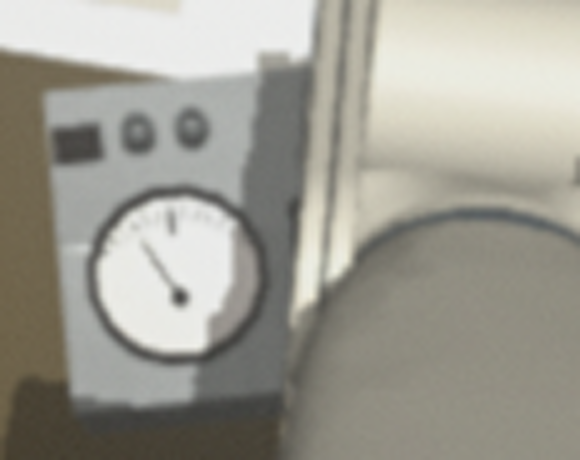

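The crop shows the meter unobstructed by the arm, with the needle unmoved at crop (143,242). The search continues.

Call:
{"fn": "play_rows", "kwargs": {"plan": [[0,[0,0,0],[0,0,0.06]],[0,[0,0,0],[0,0,0.12]],[0,[0,0,0],[0,0,0.17]],[0,[0,0,0],[0,0,0.17]]]}}

```text
time: 9.95
tcp_pos: [0.5393, -0.0574, 0.1285]
ee_rot: [0.127, 3.139, 0.0]
force: [-0.8, 0.4, 0.7]
opening: 0.0136
finger_force: 49.7
```

Call:
{"fn": "play_rows", "kwargs": {"plan": [[0,[0,0,0],[0,0,0.06]],[0,[0,0,0],[0,0,0.12]],[0,[0,0,0],[0,0,0.17]],[0,[0,0,0],[0,0,0.17]]]}}

```text
time: 10.35
tcp_pos: [0.5394, -0.0576, 0.1283]
ee_rot: [0.404, 3.115, -0.0]
force: [-0.1, -0.3, -0.2]
opening: 0.0132
finger_force: 49.4
```

```bash
cat > st.py <<'E'
from h import *
o=env.get_obs();n,m,g=needle(env.snapshot("top")["pixels"])
print(round(o["time"],2),o["tcp_pos"].round(4),np.round(o["force"],2),np.round(o["wrist_torque"],3),round(o["q"][5],3),"needle",round(n[0]+.118,3),n[1])
E
python3 st.py
```

```text
10.35 [ 0.5394 -0.0576  0.1283] [-0.11 -0.33 -0.23] [-0.116  0.021 -0.009] -1.441 needle -0.495 56.881348
```

The downforce has gone, so the blade is probably over the slot. I'll probe down gently.

Call:
{"fn": "play_rows", "kwargs": {"plan": [[0,[0,0,0.003],[0,0,0]],[0,[0,0,0.005],[0,0,0]],[0,[0,0,0.005],[0,0,0]]]}}

```text
time: 10.7
tcp_pos: [0.5392, -0.0577, 0.1268]
ee_rot: [-0.406, -3.115, 0.0]
force: [0.2, 0.0, -0.6]
opening: 0.0132
finger_force: 49.4
```

Call:
{"fn": "play_rows", "kwargs": {"plan": [[0,[0,0,0.004],[0,0,0]],[0,[0,0,0.008],[0,0,0]],[0,[0,0,0.011],[0,0,0]],[0,[0,0,0.011],[0,0,0]]]}}

```text
time: 11.1
tcp_pos: [0.5391, -0.0577, 0.1235]
ee_rot: [-0.407, -3.115, 0.0]
force: [0.6, -0.6, -1.6]
opening: 0.0131
finger_force: 49.3
```

Call:
{"fn": "play_rows", "kwargs": {"plan": [[0,[0,0,0.003],[0,0,0]],[0,[0,0,0.005],[0,0,0]],[0,[0,0,0.005],[0,0,0]]]}}

```text
time: 11.4
tcp_pos: [0.5392, -0.0577, 0.1221]
ee_rot: [-0.407, -3.115, 0.0]
force: [-0.4, -1.6, -1.0]
opening: 0.0133
finger_force: 49.4
```

```bash
python3 st.py
```

```text
11.4 [ 0.5392 -0.0577  0.1221] [-0.38 -1.6  -0.97] [-0.362  0.086  0.022] -1.439 needle -0.493 57.127716
```

Go the last bit down until the floor is felt.

Call:
{"fn": "play_rows", "kwargs": {"plan": [[0,[0,0,0.002],[0,0,0]],[0,[0,0,0.003],[0,0,0]],[0,[0,0,0.003],[0,0,0]]]}}

```text
time: 11.75
tcp_pos: [0.5392, -0.0577, 0.1213]
ee_rot: [0.407, 3.115, -0.0]
force: [-0.3, -1.0, 0.6]
opening: 0.0131
finger_force: 49.6
```

Call:
{"fn": "play_rows", "kwargs": {"plan": [[0,[0,0,0.002],[0,0,0]],[0,[0,0,0.003],[0,0,0]],[0,[0,0,0.003],[0,0,0]]]}}

```text
time: 12.05
tcp_pos: [0.5392, -0.0577, 0.1204]
ee_rot: [0.407, 3.115, -0.0]
force: [-0.3, -2.8, 1.5]
opening: 0.0129
finger_force: 49.8
```

Seated on the slot floor. Turn clockwise.

Call:
{"fn": "play_rows", "kwargs": {"plan": [[0,[0,0,0],[0,0,0.06]],[0,[0,0,0],[0,0,0.12]],[0,[0,0,0],[0,0,0.18]],[0,[0,0,0],[0,0,0.24]],[0,[0,0,0],[0,0,0.25]],[0,[0,0,0],[0,0,0.25]]]}}

```text
time: 12.65
tcp_pos: [0.5391, -0.0578, 0.1204]
ee_rot: [-0.809, -3.036, 0.0]
force: [-1.3, -3.3, 2.7]
opening: 0.0131
finger_force: 49.8
```

```bash
python3 st.py
```

```text
12.65 [ 0.5391 -0.0578  0.1204] [-1.32 -3.32  2.68] [-0.888  0.352  0.12 ] -1.178 needle -0.342 55.318275
```

Call:
{"fn": "play_rows", "kwargs": {"plan": [[0,[0,0,0],[0,0,0.06]],[0,[0,0,0],[0,0,0.12]],[0,[0,0,0],[0,0,0.18]],[0,[0,0,0],[0,0,0.24]],[0,[0,0,0],[0,0,0.26]],[0,[0,0,0],[0,0,0.26]]]}}

```text
time: 13.3
tcp_pos: [0.5391, -0.0577, 0.1203]
ee_rot: [-1.213, -2.898, 0.0]
force: [-0.7, -3.3, 2.4]
opening: 0.0132
finger_force: 49.8
```

```bash
python3 st.py; python3 - <<'E'
from h import *
n,m,g=needle(env.snapshot("top")["pixels"],5)
g=cv2.resize(g[180:370,80:280],None,fx=3,fy=3,interpolation=cv2.INTER_CUBIC);cv2.imwrite("pics/t4.png",g)
E
```

```text
13.3 [ 0.5391 -0.0577  0.1203] [-0.73 -3.3   2.37] [-0.654  0.261  0.065] -0.906 needle -0.089 53.622604
```

View pics/t4.png

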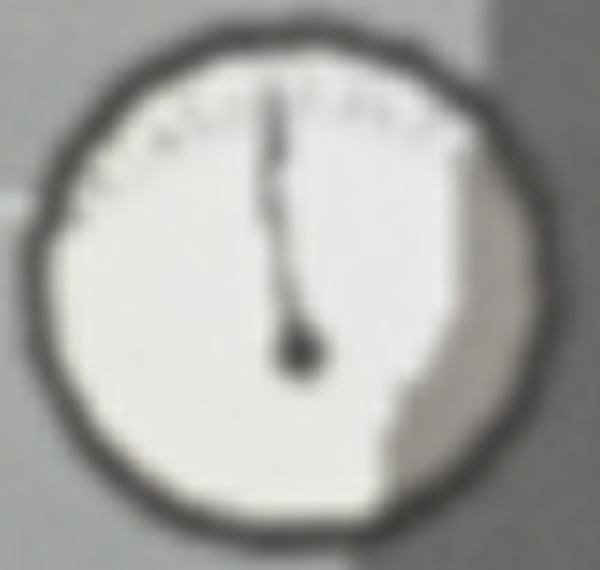

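The dial crop shows the needle just left of the long mark: pivot (300,352), needle shank (268,210), mark (274,105). A little more turn is needed.

Call:
{"fn": "play_rows", "kwargs": {"plan": [[0,[0,0,0],[0,0,0.05]],[0,[0,0,0],[0,0,0.09]],[0,[0,0,0],[0,0,0.09]],[0,[0,0,0],[0,0,0.09]]]}}

```text
time: 13.8
tcp_pos: [0.5392, -0.0576, 0.1203]
ee_rot: [1.348, 2.838, 0.0]
force: [-2.1, -3.2, 1.7]
opening: 0.0133
finger_force: 49.8
```

```bash
python3 st.py; python3 - <<'E'
from h import *
# zero by supply geometry: meter long mark direction at the supply's yaw; mark re-read on initial picture by darkness centroid, various radii
g0=needle(cv2.imread("pics/top0.png"))[2]; g1=needle(env.snapshot("top")["pixels"])[2]
for nm,g in(("start",g0),("now",g1)):
    k=255-cv2.cvtColor(g,cv2.COLOR_BGR2GRAY).astype(float)
    for y in range(212,290,6):
        v=k[y:y+3,160:188].mean(0);v=np.clip(v-np.percentile(v,30)-8,0,None)
        x=(v*np.arange(160,188)).sum()/max(v.sum(),1e-6) if v.max()>15 else np.nan
        print(nm,y,round(x,2),round(float(np.arctan2(x-180,297.3-y-1)),3))
w=k[285:310,168:192];w=np.clip(w-w.max()*.5,0,None);yy,xx=np.mgrid[285:310,168:192];print("pivot",(w*xx).sum()/w.sum(),(w*yy).sum()/w.sum())
E
```

```text
13.8 [ 0.5392 -0.0576  0.1203] [-2.06 -3.15  1.68] [-0.646  0.309 -0.023] -0.813 needle 0.034 54.96485
start 212 170.61 -0.111
start 218 170.86 -0.116
start 224 171.29 -0.12
start 230 171.88 -0.122
start 236 nan nan
start 242 nan nan
start 248 nan nan
start 254 nan nan
start 260 160.6 -0.491
start 266 162.29 -0.529
start 272 164.04 -0.581
start 278 167.06 -0.615
start 284 173.89 -0.461
now 212 170.63 -0.111
now 218 170.91 -0.116
now 224 171.3 -0.12
now 230 172.01 -0.12
now 236 173.82 -0.102
now 242 174.77 -0.096
now 248 175.65 -0.09
now 254 176.64 -0.079
now 260 177.02 -0.082
now 266 177.71 -0.075
now 272 178.1 -0.078
now 278 178.2 -0.098
now 284 178.38 -0.131
pivot 179.54410038819174 296.36769883542473
```

```bash
python3 - <<'E'
from h import *
s=env.snapshot("wrist");t=env.snapshot("top")
# world points from top camera of pivot and mark
P=ray(t,(179.5/5+216-.4,296.4/5+120-.4),.104);Q=ray(t,(171.3/5+216-.4,225/5+120-.4),.104)
print(P,Q,proj(s,P),proj(s,Q))
g=s["pixels"]
c=proj(s,(P+Q)/2).astype(int);print(c)
x0=max(0,c[0]-75);y0=max(0,c[1]-75)
cv2.imwrite("pics/w4.png",cv2.resize(g[y0:y0+130,x0:x0+150],None,fx=4,fy=4,interpolation=cv2.INTER_CUBIC));print(x0,y0)
E
```

```text
[0.52431697 0.06044409 0.104     ] [0.56188196 0.06400946 0.104     ] [372.97756224  61.74503092] [422.8494905  102.06453301]
[398  82]
323 7
```

View pics/w4.png

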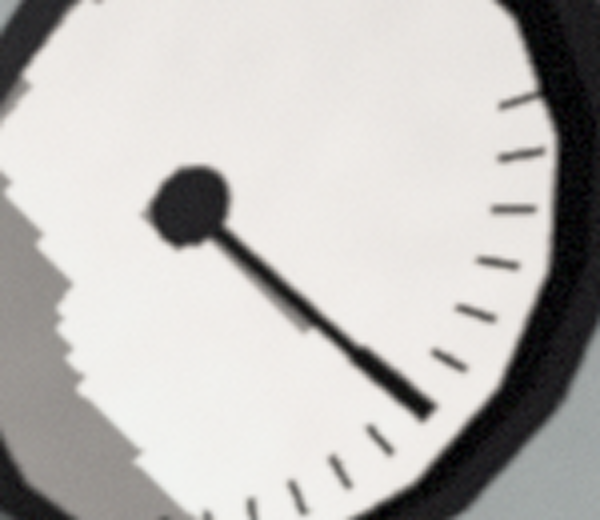

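The last picture shows the needle in line with the long mark: pivot (190,205), needle line meeting the mark at (362,350), and mark running to (428,412). I'll ease back inside the slot slack and lift straight out.

Call:
{"fn": "play_rows", "kwargs": {"plan": [[0,[0,0,0],[0,0,-0.04]],[0,[0,0,0],[0,0,-0.08]],[0,[0,0,-0.015],[0,0,-0.08]],[0,[0,0,-0.035],[0,0,-0.08]],[0,[0,0,-0.055],[0,0,-0.08]],[0,[0,0,-0.1],[0,0,-0.08]],[0,[0,0,-0.15],[0,0,-0.08]],[0,[0,0,-0.22],[0,0,-0.08]],[0,[0,0,-0.3],[0,0,-0.08]],[0,[0,0,-0.36],[0,0,-0.08]],[0,[0,0,-0.36],[0,0,-0.08]],[0,[0,0,-0.36],[0,0,-0.08]]]}}

```text
time: 15.2
tcp_pos: [0.5392, -0.0576, 0.2288]
ee_rot: [1.23, 2.89, 0.001]
force: [0.2, 0.6, -0.8]
opening: 0.0133
finger_force: 49.3
```

```bash
python3 st.py; python3 - <<'E'
from h import *
M=R.from_rotvec(env.get_obs()["ee_rot"]).as_matrix();print(M.round(4),togo([.423,.3055,.225]))
E
```

```text
15.2 [ 0.5392 -0.0576  0.2288] [ 0.16  0.64 -0.81] [ 0.027 -0.005 -0.043] -0.894 needle 0.036 53.180588
[[-6.933e-01  7.207e-01 -6.000e-04]
 [ 7.207e-01  6.933e-01  1.000e-04]
 [ 5.000e-04 -3.000e-04 -1.000e+00]] [1.13929645 0.5610472  0.01026735]
```

Call:
{"fn": "play_rows", "kwargs": {"plan": [[0,[0.07,0.035,0],[0,0,-0.1]],[0,[0.18,0.09,0],[0,0,-0.2]],[0,[0.3,0.15,0],[0,0,-0.3]],[0,[0.42,0.21,0],[0,0,-0.37]],[0,[0.55,0.27,0],[0,0,-0.37]],[0,[0.67,0.33,0],[0,0,-0.37]],[0,[0.8,0.39,0],[0,0,-0.37]],[0,[0.9,0.45,0],[0,0,-0.37]],[0,[1,0.51,0],[0,0,-0.37]],[0,[1,0.56,0],[0,0,-0.37]],[0,[1,0.56,0],[0,0,-0.37]],[0,[1,0.56,0],[0,0,-0.37]]]}}

```text
time: 16.45
tcp_pos: [0.4514, 0.2744, 0.2272]
ee_rot: [-0.65, -3.072, 0.003]
force: [0.3, -0.9, -0.4]
opening: 0.0132
finger_force: 49.3
```

```bash
python3 - <<'E'
from h import *
o=env.get_obs();M=R.from_rotvec(o["ee_rot"]).as_matrix();print(o["time"],o["tcp_pos"],np.degrees(np.arctan2(M[1,0],M[0,0])),togo([.423,.3055,.15]),env.snapshot("wrist")["position"])
E
```

```text
16.45 [0.45143667 0.27441171 0.22716771] 156.11052771481113 [0.12827852 0.05692099 0.25728059] [0.37376803 0.30834377 0.37077699]
```

Call:
{"fn": "play_rows", "kwargs": {"plan": [[0,[0.07,0.03,0],[0,0,0]],[0,[0.128,0.057,0.03],[0,0,0]],[0,[0.128,0.057,0.12],[0,0,0]],[0,[0.128,0.057,0.22],[0,0,0]],[0,[0.128,0.057,0.3],[0,0,0]],[0,[0.128,0.057,0.32],[0,0,0]],[0,[0.128,0.057,0.32],[0,0,0]],[0,[0.128,0.057,0.32],[0,0,0]]]}}

```text
time: 17.3
tcp_pos: [0.4247, 0.3061, 0.1332]
ee_rot: [0.652, 3.072, 0.001]
force: [-0.4, -0.1, -0.9]
opening: 0.0132
finger_force: 49.3
```

```bash
python3 - <<'E'
from h import *
o=env.get_obs();print(o["tcp_pos"],o["force"],togo([.4229,.3054,.115]),togo([.4229,.3054,.065]))
E
```

```text
[0.4246767  0.30611142 0.13324377] [-0.36825005 -0.10036452 -0.87923309] [ 0.00448644 -0.0046283   0.06080556] [ 0.00458611 -0.00478522  0.22747212]
```

Call:
{"fn": "play_rows", "kwargs": {"plan": [[0,[0.004,-0.004,0.02],[0,0,0]],[0,[0.004,-0.004,0.06],[0,0,0]],[0,[0.004,-0.004,0.07],[0,0,0]],[0,[0.004,-0.004,0.085],[0,0,0]],[0,[0.004,-0.004,0.1],[0,0,0]],[0,[0.004,-0.004,0.1],[0,0,0]],[0,[0.004,-0.004,0.1],[0,0,0]]]}}

```text
time: 18.0
tcp_pos: [0.4225, 0.3056, 0.1022]
ee_rot: [-0.651, -3.073, 0.0]
force: [-0.5, -0.9, -1.0]
opening: 0.0134
finger_force: 49.3
```

Call:
{"fn": "play_rows", "kwargs": {"plan": [[0,[0,0,0.012],[0,0,0]],[0,[0,0,0.025],[0,0,0]],[0,[0,0,0.037],[0,0,0]],[0,[0,0,0.037],[0,0,0]]]}}

```text
time: 18.4
tcp_pos: [0.4221, 0.3054, 0.0906]
ee_rot: [-0.65, -3.073, 0.001]
force: [-0.1, -0.3, -1.8]
opening: 0.0131
finger_force: 49.3
```

Call:
{"fn": "play_rows", "kwargs": {"plan": [[0,[-0.001,0,0.012],[0,0,0]],[0,[-0.001,0,0.025],[0,0,0]],[0,[-0.001,0,0.037],[0,0,0]],[0,[-0.001,0,0.05],[0,0,0]],[0,[-0.001,0,0.05],[0,0,0]]]}}

```text
time: 18.9
tcp_pos: [0.4224, 0.3052, 0.0756]
ee_rot: [-0.651, -3.073, 0.001]
force: [0.4, -0.7, -0.7]
opening: 0.0133
finger_force: 49.3
```

Call:
{"fn": "play_rows", "kwargs": {"plan": [[0,[0,0,0.01],[0,0,0]],[0,[0,0,0.02],[0,0,0]],[0,[0,0,0.028],[0,0,0]],[0,[0,0,0.028],[0,0,0]]]}}

```text
time: 19.3
tcp_pos: [0.4225, 0.3054, 0.0675]
ee_rot: [-0.651, -3.073, 0.001]
force: [-0.3, 0.8, -1.6]
opening: 0.013
finger_force: 49.3
```

Call:
{"fn": "play_rows", "kwargs": {"plan": [[0,[0,0,0.004],[0,0,0]],[0,[0,0,0.008],[0,0,0]],[0,[0,0,0.01],[0,0,0]],[0,[0,0,0.01],[0,0,0]]]}}

```text
time: 19.7
tcp_pos: [0.4227, 0.3055, 0.0648]
ee_rot: [0.651, 3.073, -0.0]
force: [-1.1, 0.5, -1.3]
opening: 0.013
finger_force: 49.3
```

Call:
{"fn": "play_rows", "kwargs": {"plan": [[0,[0,0,0.002],[0,0,0]],[0,[0,0,0.003],[0,0,0]],[0,[0,0,0.003],[0,0,0]]]}}

```text
time: 20.0
tcp_pos: [0.4228, 0.3056, 0.0647]
ee_rot: [0.651, 3.073, 0.0]
force: [-2.6, -1.0, 8.7]
opening: 0.0135
finger_force: 50.9
```

Call:
{"fn": "play_rows", "kwargs": {"plan": [[0,[0,0,0.002],[0,0,0]],[0,[0,0,0.002],[0,0,0]]]}}

```text
time: 20.2
tcp_pos: [0.4228, 0.3056, 0.0647]
ee_rot: [0.651, 3.073, 0.0]
force: [-4.7, -1.9, 16.8]
opening: 0.013
finger_force: 51.9
```

Collar rests on the wood. I'll back the pressure off, open, and rise.

Call:
{"fn": "play_rows", "kwargs": {"plan": [[0,[0,0,-0.004],[0,0,0]],[0,[0,0,-0.004],[0,0,0]],[30,[0,0,-0.004],[0,0,0]],[50,[0,0,-0.004],[0,0,0]],[60,[0,0,-0.004],[0,0,0]],[60,[0,0,-0.004],[0,0,0]],[60,[0,0,-0.004],[0,0,0]],[60,[0,0,-0.004],[0,0,0]]]}}

```text
time: 21.0
tcp_pos: [0.4227, 0.3055, 0.0645]
ee_rot: [-0.651, -3.073, 0.0]
force: [0.0, 0.5, -0.6]
opening: 0.0511
finger_force: 0.0
```

Call:
{"fn": "play_rows", "kwargs": {"plan": [[60,[0,0,-0.05],[0,0,0]],[60,[0,0,-0.12],[0,0,0]],[60,[0,0,-0.22],[0,0,0]],[60,[0,0,-0.34],[0,0,0]],[60,[0,0,-0.46],[0,0,0]],[60,[0.02,0,-0.55],[0,0,0]],[60,[0.02,0,-0.55],[0,0,0]],[60,[0.02,0,-0.55],[0,0,0]],[60,[0.02,0,-0.55],[0,0,0]]]}}

```text
time: 21.9
tcp_pos: [0.4166, 0.3074, 0.2284]
ee_rot: [-0.65, -3.072, 0.002]
force: [0.4, -0.9, -0.2]
opening: 0.0511
finger_force: 0.0
```

```bash
python3 st.py; python3 - <<'E'
from h import *
o=env.get_obs();print(o["tcp_pos"],o["opening"],o["force"])
s=env.snapshot("wrist");g=s["pixels"]
c=proj(s,[.4227,.3055,.093]);print("handle expected",c)
m=(g.max(2)<45).astype(np.uint8);m[int(c[1])+60:]=0
n,l,st,ce=cv2.connectedComponentsWithStats(m)
for i in range(1,n):
    if st[i,4]>150 and np.hypot(*(ce[i]-c))<80: print(st[i],ce[i])
if 1:
    for e in(-.025,.025):
        M=R.from_rotvec(o["ee_rot"]).as_matrix();P=np.array([.4227,.3055,.093])+e*M[:,0];print(proj(s,P),proj(s,P-[0,0,.024]))
m2,mk,_=needle(env.snapshot("top")["pixels"]);print(m2[0]+.1185)
E
```

```text
21.9 [0.4166 0.3074 0.2284] [ 0.4  -0.91 -0.19] [ 0.008  0.04  -0.026] -0.541 needle 0.035 52.586975
[0.41659699 0.30737708 0.2281774 ] 0.0508007731390676 [ 0.45382891  0.69553735 -0.96473806]
handle expected [256.65360374 182.0515974 ]
[250 157  14  47 525] [256.34285714 179.30095238]
[256.61700001 203.17778766] [256.54410897 195.52964494]
[256.69229163 159.72252069] [256.61000205 154.87682429]
0.03370106966461289
```

```bash
python3 -c "
from station import env
print(env.job_done())"
```

```text
the job is handed in; nothing more can be done
None
```

The job is handed in: the knob is turned so the needle stands on the long centre mark (within about 0.03 rad by my readings), and the key is back upright in its stand with its collar on the wood. Robot time was about 22 s, and I saw no more than about 5 N on the supply.

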